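# Unlock the back gauge by feel

### The arm

A 6-joint arm with a two-finger parallel gripper is mounted at the origin on the work surface. World frame = base frame: x ahead of the robot, y to its left, z up, the work surface at z = 0. Lengths are in m, angles in rad, forces in N, time in s.
With the tool pointing down it reaches from about 0.35 to 0.775 m from the base axis. Payload 7.3 kg.
Tool frame: the origin (TCP) lies at the very end of the fingers, on their centre line; the grasp point (between the pads) lies 19 mm behind it (pinch_z is the distance from the TCP to the grasp point, in m); z points along the fingers, y is the line along which they close (so a half turn about z gives the same grasp; the last joint's range is limited). The gripper opens to 92 mm and grips with 3 to 60 N. Pads are 19 mm wide; open, the fingers measure 130 mm over their backs; the gripper's body (75 mm by 190 mm) begins 47 mm behind the grasp point.
Start: joints at [1.041, 0.342, 1.524, -0, 1.275, -0.146], TCP at [0.197, 0.487, 0.227] pointing down, gripper open.
Joint ranges: [-2.53, 2.53], [-0.77, 2.02], [0.04, 2.7], [-1, 4.14], [0.28, 2.66], [-3.11, 3.11]. Speed limits (rad/s): [2.57, 2.57, 3.14, 3.14, 3.14, 3.14].

### API

Orientations are given as [roll, pitch, yaw] about the fixed x, y, z axes, in that order (R = Rz(yaw) Ry(pitch) Rx(roll)).
In Python, from cell import * gives the robot as it stands.
- The arm moves only by the tool arm_command, never from a script. Its arguments are lists of equal length, an entry for each row: "fingers": the gripper command: -1 is fully open, 1 is shut, values between are in proportion; "travel": the shift along the tool's x, y, z in m, a list of three; "dr": the turn, a rotation vector about the tool's x, y, z in degrees, a list of three. In form: {"fingers": [fingers, ...], "travel": [[x, y, z], ...], "dr": [[wx, wy, wz], ...]}. A call has 1 to 8 rows; each row is the pose to reach, as a shift and turn from the pose commanded when the call began, along the tool's axes at that moment; what a row does not reach only later rows make up. A row lasts 1/12 s, in which the tool goes at most 41.7 mm and 7.16 degrees, less where a joint would pass 70% of its speed; a pose out of reach is approached as far as the arm can. A call with a gripper value outside its range is refused whole. The fingers move at their own pace and stop on an object; "squeeze" is the grip in N (left out, the last holds). Time passes only in rows, so rows that repeat a pose let the fingers close. It gives the time, the measured TCP pose, the force, the opening and the grip force at its end, in the units of the state.
- observe(): the state, without advancing time (a new reading comes with each control period).
- read_camera(name): name is "side" or "top" or "wrist"; returns a dict with "color" (420x560x3 uint8, blue, green, red), "z_map" (420x560 float32, m along the optical axis (not along the pixel's ray), 0 where there is no reading), "fx", "fy", "cx", "cy" (pixels), "R" (3x3) and "t" (3): a world point X has camera coordinates R X + t. Camera axes: x right, y down, z forward; pixel columns grow to the right and rows downward; lengths in m; the calibration is good to about 2 mm. A picture is of the moment at which its call begins.
- hand_in(): hands the job in; it is judged then, once.
The state is a dict: "time": time; "qpos": joint angles; "qvel": joint speeds; "joint_efforts": joint torques, N m; "tool_pos": TCP position; "tool_rot": TCP orientation; "contact_force": force on the tool from outside, world axes, zero at the start; "torque": the same for the moment, N m; "opening": finger opening in m; "grip_force": force on a finger pad.
Only numpy, scipy, OpenCV 4.12 (cv2) and the standard library are available. Lean on these libraries where they do the work, as an engineer would, in place of code of your own. Each camera call takes 0.05 s, during which the arm holds its last target. There are 200 camera calls.

### The job

Unlock the cutter's back gauge for the next job: pick up the orange-handled probe from the bench, stand it tip down in the blue tool cup and let go, then take it again from above by its handle and feel along the gauge's slot with the tip until it drops into the hidden hole, and push the latch pin in there fully down. Then stand the probe back in the blue cup, tip down, and let go of it; do not shift or knock over the other things on the bench.

Things in the scene. Friction and masses are not known exactly. Their poses are not given: they have to be found in the camera images.
- probe_mid (a point): Centre of the handle of the latch probe (180 mm long, about 0.22 kg, balance point 30 mm from here towards the tip): square orange handle 24 x 24 x 95 mm, with a steel shank, 10 mm across and 85 mm long, out of one end. x runs along the probe from tip to butt; y, z are square to the handle's flats. At the start it lies flat on the bench, z up, tip towards the robot.
- probe_tip (a point): The very end of the probe's rounded 10 mm tip, on its axis, 132.5 mm from probe_mid along -x. Axes as probe_mid.
- cup: The fixed upright round blue tool cup: 62 mm across outside, 54 mm inside, 95 mm high, inner floor 6 mm above the bench. Origin: centre of its underside, z up. The probe, let go in it tip down, leans on the rim, up to 22 degrees from upright (up to 35 if it is put in slanting and its tip catches on the wall), most of its handle above the rim.
- gauge: The sheet cutter's back gauge, fixed to the bench: a low green housing with an aluminium top, 100 mm along its x, 280 mm along its y, 60 mm high. Origin: centre of its underside, z up. A slot 16 mm wide (x) and 140 mm long (y -70 to +70) is open in the middle of its top.
- slot (a point): Middle of the gauge's slot at the housing's top, 60 mm above the bench; axes as gauge, slot along y. The slot's floor, 18 mm down, is the flat black top of a hidden rigid carriage, with one hole 18 mm long (y) and as wide as the slot. The hole's centre is anywhere from y -35 to +35 mm, black in black and not reported: feel for it. In it the latch pin's top (13 mm across) lies 12 mm below that floor.
- latch (a joint): The latch pin in the carriage's hole: how far it has been pushed down, in m. 0 to 0.0015 at the start (locked), 0.010 fully down against its stop (unlocked). It resists with about 5 N and stays where it is left.
- brown_tape: Bystander: brown tape roll lying flat, 104 mm across, 48 mm high. Origin: centre of its underside.
- green_tape: Bystander: green tape roll lying flat, 100 mm across, 48 mm high. Origin: centre of its underside.
- can: Bystander: steel can with a paper label, 68 mm across, 140 mm high. Origin: centre of its underside.
- bottle: Bystander: white bottle with a red cap, 60 mm across, 170 mm high. Origin: centre of its underside.
- dispenser: Bystander: blue desk tape dispenser, 75 x 170 mm, 121 mm high, 1.4 kg. Origin: centre of its underside.
- carton: Bystander: small cardboard carton, 110 x 160 mm, 90 mm high. Origin: centre of its underside.
- cutter: Bystander: yellow box cutter lying flat, about 127 mm long, 24 mm wide, 14 mm high. Origin: centre of its underside.

How it is judged:
On the way, in this order (a step that is already met when the one before it is completed fails the run):
1. the probe stands tip down in the blue cup, let go (horizontal distance between probe_tip and cup below 0.027 m and height (world z) of probe_tip below 0.045 m and angle between probe_mid's own x axis and vertical below 0.75 rad and contact force between the fingers and probe below 0.1 N and linear speed of probe below 0.03 m/s), for 0.2 s.
2. the latch pin has been pushed down at least 8 of its 10 mm, with the probe (value of joint latch above 0.008 m and contact force between probe and latch above 0.3 N), for 0.05 s.
At the end, for the whole second after the job is handed in: The latch pin is at least 8 mm down, and the probe stands at rest in the blue cup, let go: tip within 27 mm of the cup's axis and less than 45 mm above the bench, axis within 0.75 rad of upright, tip down (all of step 1 and value of joint latch above 0.008 m); the robot touches nothing.
It fails at once if a bystander was shifted more than 30 mm or knocked over (distance of any of brown_tape, green_tape, can, bottle, dispenser, carton, cutter from where it was at the start of the episode above 0.03 m or angle between any of brown_tape, green_tape, can, bottle, dispenser, carton, cutter's own z axis and vertical above 0.5 rad).
It also fails if it takes over 72 s, if anything falls off the work surface, if the arm or the gripper's body presses on something with over 40 N, if the wrist force passes 120 N, or if a joint passes its speed limit or range.

## Working session

There is one attempt and no reset: what is moved stays moved. The work goes in short steps, Python scripts to look and compute and a tool call to move; the robot and the scene stay as the last step left them, time stands still between calls to the robot, and variables do not carry over. Pictures are saved under pics/ and viewed, at most 10 in all, crops included, and the job is handed in when it is done.

Besides the shell and the picture viewer there is one more tool, called after ">>>" in YAML: its name, and indented under it one key for each argument. arm_command: Moves the arm, as the interface text tells. Its arguments: {"type":"object","properties":{"fingers":{"type":"array","items":{"type":"number"}},"travel":{"type":"array","items":{"type":"array","items":{"type":"number"}}},"dr":{"type":"array","items":{"type":"array","items":{"type":"number"}}},"squeeze":{"type":"number"}},"required":["fingers","travel","dr"]}

```bash
ls; mkdir -p pics; cat > h.py <<'E'
from cell import *
import numpy as np, cv2
def pts(c):
    z=c["z_map"]; v,u=np.mgrid[:z.shape[0],:z.shape[1]]
    P=np.stack([(u-c["cx"])/c["fx"]*z,(v-c["cy"])/c["fy"]*z,z],-1)
    W=(P-np.array(c["t"]))@np.array(c["R"]); W[z==0]=np.nan
    return W
E
python3 - <<'E'
from h import *
s=observe(); print({k:np.round(v,3) for k,v in s.items()})
ims=[]
for n in ["top","side"]:
    c=read_camera(n); cv2.imwrite(f"pics/{n}0.png",c["color"]); np.savez(f"{n}0.npz",**c)
E
```

```text
pics
{'time': np.float64(0.0), 'qpos': array([ 1.041,  0.343,  1.525,  0.   ,  1.275, -0.146]), 'qvel': array([ 0.002,  0.   ,  0.   , -0.   ,  0.001,  0.001]), 'joint_efforts': array([ 2.0000e-03, -4.3125e+01, -2.4422e+01,  7.2000e-02,  5.6000e-02,
       -0.0000e+00]), 'tool_pos': array([0.196, 0.486, 0.226]), 'tool_rot': array([-3.14 , -0.   ,  2.758]), 'contact_force': array([ 0.001, -0.14 , -0.42 ]), 'torque': array([-0.001,  0.067, -0.037]), 'grip_force': np.float64(0.0), 'opening': np.float64(0.092)}
```

View pics/top0.png

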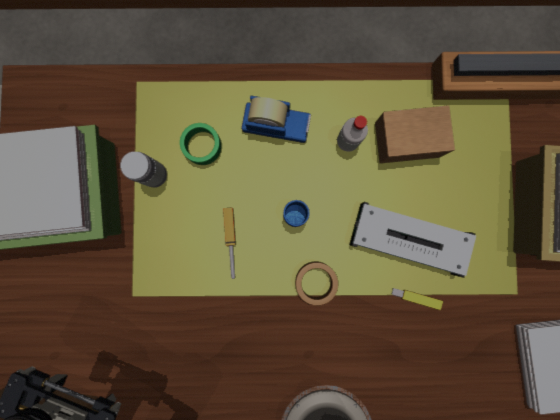

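View pics/side0.png

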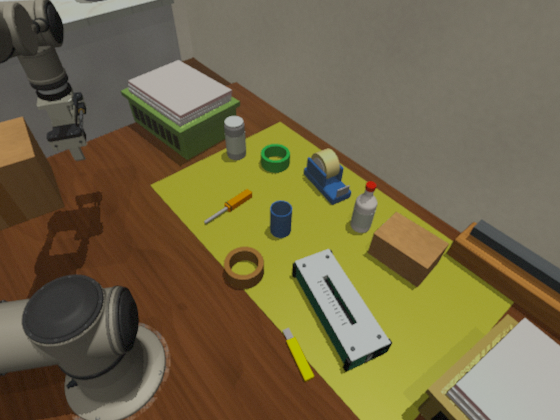

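The top view shows the probe handle at about (229,226) with its tip at (234,277), the cup at (296,213), and the gauge slot from (388,233) to (442,247). The brown tape is at (317,283). Next I'll measure these.

```bash
python3 - <<'E'
from h import *
for n in ["top"]:
    c=dict(np.load(f"{n}0.npz")); W=pts(c); hsv=cv2.cvtColor(c["color"],cv2.COLOR_BGR2HSV)
    print("cam", -np.array(c["R"]).T@c["t"], c["fx"])
    roi=lambda a,b,d,e: (slice(b,e),slice(a,d))
    def sel(r,m):
        w=W[r][m]; return w[~np.isnan(w[:,0])]
    # handle
    r=roi(215,200,245,285); h=W[r]; m=(h[...,2]>0.015)&(h[...,2]<.04)
    p=sel(r,m); print("handle",len(p),p.mean(0),p.min(0),p.max(0)); 
    cc=p[:,:2]; (ct,sz,an)=cv2.minAreaRect(cc.astype(np.float32)*1000); print(ct,sz,an)
    u,s,vt=np.linalg.svd(cc-cc.mean(0),full_matrices=False); print(vt[0],np.degrees(np.arctan2(vt[0][1],vt[0][0])))
    m=(h[...,2]>0.006)&(hsv[r][...,1]<90); p=sel(r,m); print("shank",len(p),p.mean(0),p.min(0),p.max(0))
    # cup
    r=roi(278,196,314,232); h=W[r]; m=(h[...,2]>0.085); p=sel(r,m); print("cup",len(p),p.min(0),p.max(0),cv2.minEnclosingCircle(p[:,:2].astype(np.float32)*1000))
    # gauge
    r=roi(345,198,480,280); h=W[r]; m=(h[...,2]>0.05); p=sel(r,m); ct=cv2.minAreaRect(p[:,:2].astype(np.float32)*1000);print("gauge",len(p),np.median(p[:,2]),ct)
    m=(h[...,2]<0.055)&(h[...,2]>.03); vv,uu=np.where(m); m&=(np.mgrid[198:280,345:480][1]>380)&(np.mgrid[198:280,345:480][1]<450)&(np.mgrid[198:280,345:480][0]>222)&(np.mgrid[198:280,345:480][0]<256)
    p=sel(r,m); print("slot",len(p),p.mean(0),cv2.minAreaRect(p[:,:2].astype(np.float32)*1000))
    for nm,r in dict(brown=roi(290,258,345,308),bottle=roi(330,110,372,155),carton=roi(375,100,460,165),disp=roi(238,90,315,145),green=roi(175,118,226,168),can=roi(115,145,172,192)).items():
        h=W[r]; m=h[...,2]>.03; p=sel(r,m); print(nm,p.min(0).round(3),p.max(0).round(3))
E
```

```text
cam [0.49279234 0.10463555 0.99553837] 385.8674935898305
handle 452 [0.50048347 0.24059656 0.02241045] [0.38674806 0.22680145 0.01503332] [0.56301563 0.25699791 0.02757386]
(475.13446044921875, 239.03138732910156) (177.62779235839844, 24.622116088867188) 3.939244270324707
[-0.99751053 -0.07051768] -175.95627850699603
shank 137 [0.43016484 0.23542046 0.01606506] [0.38665313 0.22861543 0.0101919 ] [0.47727604 0.24656632 0.02557808]
cup 143 [0.51673984 0.04428888 0.08557972] [0.57561544 0.10525365 0.09844629] ((546.178466796875, 74.5265884399414), 30.854318618774414)
gauge 4530 0.05943650999346703 ((481.42364501953125, -212.6713104248047), (281.7518615722656, 111.47373962402344), 73.4187240600586)
slot 354 [ 0.48076425 -0.21836621  0.04220584] ((482.839111328125, -209.36172485351562), (69.72378540039062, 158.26138305664062), 5.88097620010376)
brown [ 0.326 -0.025  0.03 ] [0.428 0.075 0.053]
bottle [ 0.709 -0.093  0.03 ] [ 0.767 -0.035  0.173]
carton [ 0.679 -0.303  0.03 ] [ 0.802 -0.134  0.094]
disp [0.739 0.037 0.03 ] [0.834 0.208 0.125]
green [0.677 0.264 0.03 ] [0.775 0.361 0.053]
can [0.619 0.404 0.03 ] [0.685 0.469 0.144]
```

```bash
cat >> h.py <<'E'
from scipy.spatial.transform import Rotation as Ro
def cur():
    s=observe(); return np.array(s["tool_pos"]),Ro.from_euler("xyz",s["tool_rot"]).as_matrix(),s
def mk(z,y):
    z=np.array(z,float);z/=np.linalg.norm(z); y=np.array(y,float); y-=z*(y@z); y/=np.linalg.norm(y)
    return np.stack([np.cross(y,z),y,z],1)
def go(p,z,y):
    "print travel, dr for TCP target"
    P,R,s=cur(); T=mk(z,y)
    print("travel",(R.T@(np.array(p)-P)).round(4),"dr",np.degrees(Ro.from_matrix(R.T@T).as_rotvec()).round(2))
def st():
    P,R,s=cur(); print("t",round(float(s["time"]),2),"q",np.round(s["qpos"],3),"P",P.round(4),"x",R[:,0].round(3),"y",R[:,1].round(3),"z",R[:,2].round(3),"F",np.round(s["contact_force"],2),"M",np.round(s["torque"],3),"op",round(float(s["opening"]),4),"g",round(float(s["grip_force"]),1))
E
python3 -c "
from h import *
a=np.radians(15)
go([.53,.243,.2],[0,-np.sin(a),-np.cos(a)],[-.07,.9975,0])"
```

```text
travel [-0.4005 -0.1008  0.0262] dr [ 14.87  -2.37 -25.99]
```

>>> arm_command:
  fingers: [-1,-1,-1,-1,-1,-1,-1,-1]
  travel:
    - [-0.2,-0.05,0.013]
    - [-0.4,-0.1,0.026]
    - [-0.4,-0.1,0.026]
    - [-0.4,-0.1,0.026]
    - [-0.4,-0.1,0.026]
    - [-0.4,-0.1,0.026]
    - [-0.4,-0.1,0.026]
    - [-0.4,-0.1,0.026]
  dr:
    - [14.9,-2.4,-26]
    - [14.9,-2.4,-26]
    - [14.9,-2.4,-26]
    - [14.9,-2.4,-26]
    - [14.9,-2.4,-26]
    - [14.9,-2.4,-26]
    - [14.9,-2.4,-26]
    - [14.9,-2.4,-26]

```text
time: 0.77
tool_pos: [0.4668, 0.2898, 0.2051]
tool_rot: [-2.881, -0.019, -3.071]
contact_force: [1.3, 1.2, 0.3]
opening: 0.0915
grip_force: 0.0
```

```bash
python3 -c "
from h import *
st(); go([.53,.243,.12],[0,0,-1],[-.07,.9975,0])"
```

```text
t 0.77 q [ 0.545  0.499  1.367 -0.226  1.417 -1.049] P [0.4668 0.2898 0.2051] x [-0.997 -0.071  0.019] y [-0.073  0.963 -0.258] z [ 0.    -0.259 -0.966] F [1.34 1.2  0.29] M [ 0.24  -0.024 -0.001] op 0.0915 g 0.0
travel [-0.0613 -0.0277  0.0943] dr [-14.95  -1.06   0.17]
```

>>> arm_command:
  fingers: [-1,-1,-1,-1,-1,-1,-1,-1]
  travel:
    - [-0.03,-0.014,0.03]
    - [-0.061,-0.028,0.06]
    - [-0.061,-0.028,0.06]
    - [-0.061,-0.028,0.06]
    - [-0.061,-0.028,0.06]
    - [-0.061,-0.028,0.06]
    - [-0.061,-0.028,0.06]
    - [-0.061,-0.028,0.06]
  dr:
    - [-7,0,0]
    - [-15,-1,0.2]
    - [-15,-1,0.2]
    - [-15,-1,0.2]
    - [-15,-1,0.2]
    - [-15,-1,0.2]
    - [-15,-1,0.2]
    - [-15,-1,0.2]

```text
time: 1.43
tool_pos: [0.5278, 0.2549, 0.1547]
tool_rot: [3.14, 0.001, -3.069]
contact_force: [-0.0, -0.1, 0.3]
opening: 0.0918
grip_force: 0.0
```

>>> arm_command:
  fingers: [-1,-1,-1,-1,-1,-1,-1,-1]
  travel:
    - [0,0,0]
    - [0,0,0]
    - [0,0,0]
    - [0,0,0]
    - [0,0,0]
    - [0,0,0]
    - [0,0,0]
    - [0,0,0]
  dr:
    - [0,0,57]
    - [0,0,57]
    - [0,0,57]
    - [0,0,57]
    - [0,0,57]
    - [0,0,57]
    - [0,0,57]
    - [0,0,57]

```text
time: 2.1
tool_pos: [0.5279, 0.2544, 0.1545]
tool_rot: [3.14, -0.001, 2.212]
contact_force: [0.5, 0.1, 0.3]
opening: 0.0916
grip_force: 0.0
```

>>> arm_command:
  fingers: [-1,-1,-1,-1,-1,-1,-1,-1]
  travel:
    - [0,0,0]
    - [0,0,0]
    - [0,0,0]
    - [0,0,0]
    - [0,0,0]
    - [0,0,0]
    - [0,0,0]
    - [0,0,0]
  dr:
    - [0,0,57]
    - [0,0,57]
    - [0,0,57]
    - [0,0,57]
    - [0,0,57]
    - [0,0,57]
    - [0,0,57]
    - [0,0,57]

```text
time: 2.77
tool_pos: [0.5279, 0.2544, 0.1544]
tool_rot: [3.141, -0.001, 1.217]
contact_force: [0.3, -0.9, 0.5]
opening: 0.0918
grip_force: 0.0
```

```bash
python3 -c "
from h import *
st(); go([.5275,.243,.1],[0,0,-1],[.07,-.9975,0])"
```

```text
t 2.77 q [3.180e-01 5.150e-01 1.457e+00 1.000e-03 1.169e+00 6.710e-01] P [0.5279 0.2544 0.1544] x [0.346 0.938 0.001] y [ 0.938 -0.346  0.   ] z [ 0.001  0.001 -1.   ] F [ 0.32 -0.87  0.53] M [-0.075  0.077  0.004] op 0.0918 g 0.0
travel [-0.011   0.0036  0.0544] dr [-4.000e-02 -8.000e-02  6.573e+01]
```

>>> arm_command:
  fingers: [-1,-1,-1,-1,-1,-1,-1,-1]
  travel:
    - [-0.011,0.004,0]
    - [-0.011,0.004,0]
    - [-0.011,0.004,0]
    - [-0.011,0.004,0]
    - [-0.011,0.004,0]
    - [-0.011,0.004,0]
    - [-0.011,0.004,0]
    - [-0.011,0.004,0]
  dr:
    - [0,0,57]
    - [0,0,57]
    - [0,0,57]
    - [0,0,57]
    - [0,0,57]
    - [0,0,57]
    - [0,0,57]
    - [0,0,57]

```text
time: 3.43
tool_pos: [0.528, 0.2427, 0.1544]
tool_rot: [-3.141, -0.001, 0.223]
contact_force: [-0.1, -0.4, -0.5]
opening: 0.0916
grip_force: 0.0
```

>>> arm_command:
  fingers: [-1,-1,-1]
  travel:
    - [0,0,0]
    - [0,0,0]
    - [0,0,0]
  dr:
    - [0,0,9]
    - [0,0,9]
    - [0,0,9]

```text
time: 3.68
tool_pos: [0.528, 0.2426, 0.1544]
tool_rot: [-3.14, -0.001, 0.07]
contact_force: [-0.2, -0.5, 0.9]
opening: 0.0918
grip_force: 0.0
```

```bash
python3 - <<'E'
from h import *
st(); c=read_camera("wrist"); W=pts(c); cv2.imwrite("pics/w1.png",c["color"]); np.savez("w1.npz",**c)
h=cv2.cvtColor(c["color"],cv2.COLOR_BGR2HSV)
m=(W[...,2]>.017)&(W[...,2]<.032)&(abs(W[...,1]-.243)<.04)&(W[...,0]>.3)
p=W[m]; print(len(p),np.median(p[:,2])); print(cv2.minAreaRect(p[:,:2].astype(np.float32)*1000))
u,s,v=np.linalg.svd(p[:,:2]-p[:,:2].mean(0),full_matrices=False); print(v[0])
E
```

```text
t 3.68 q [2.980e-01 5.060e-01 1.472e+00 1.000e-03 1.163e+00 1.798e+00] P [0.528  0.2426 0.1544] x [0.998 0.07  0.001] y [ 0.07  -0.998 -0.001] z [ 0.001  0.001 -1.   ] F [-0.23 -0.49  0.93] M [-0.029  0.136 -0.006] op 0.0918 g 0.0
2339 0.02479752701832516
((545.8580932617188, 246.17922973632812), (320.23583984375, 30.32620620727539), 8.717362403869629)
[-0.9888763  -0.14874028]
```

View pics/w1.png

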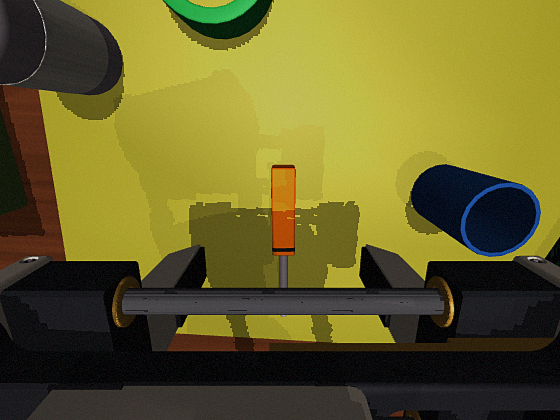

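The wrist view shows the handle upright in the image at column 283, centred between the fingers. I'll go down and grip it.

>>> arm_command:
  fingers: [-1,-1,-1,-1,-1,-1,-1,-1]
  travel:
    - [0,0,0.04]
    - [0,0,0.08]
    - [0,0,0.11]
    - [0,0,0.13]
    - [0,0,0.14]
    - [0,0,0.149]
    - [0,0,0.149]
    - [0,0,0.149]
  dr:
    - [0,0,0]
    - [0,0,0]
    - [0,0,0]
    - [0,0,0]
    - [0,0,0]
    - [0,0,0]
    - [0,0,0]
    - [0,0,0]

```text
time: 4.4
tool_pos: [0.5291, 0.2419, 0.0057]
tool_rot: [-3.14, -0.001, 0.07]
contact_force: [0.3, -0.1, 0.6]
opening: 0.0921
grip_force: 0.0
```

>>> arm_command:
  fingers: [1,1,1,1,1,1,1,1]
  travel:
    - [0,0,0]
    - [0,0,0]
    - [0,0,0]
    - [0,0,0]
    - [0,0,0]
    - [0,0,0]
    - [0,0,0]
    - [0,0,0]
  dr:
    - [0,0,0]
    - [0,0,0]
    - [0,0,0]
    - [0,0,0]
    - [0,0,0]
    - [0,0,0]
    - [0,0,0]
    - [0,0,0]
  squeeze: 45

```text
time: 5.07
tool_pos: [0.5285, 0.2415, 0.0049]
tool_rot: [-3.14, -0.0, 0.069]
contact_force: [0.2, -0.5, 0.9]
opening: 0.0426
grip_force: 0.0
```

>>> arm_command:
  fingers: [1,1,1,1,1,1,1,1]
  travel:
    - [0,0,-0.01]
    - [0,0,-0.03]
    - [0,0,-0.07]
    - [0,0,-0.11]
    - [0,0,-0.15]
    - [0,0,-0.19]
    - [0,0,-0.23]
    - [0,0,-0.25]
  dr:
    - [0,0,0]
    - [0,0,0]
    - [0,0,0]
    - [0,0,0]
    - [0,0,0]
    - [0,0,0]
    - [0,0,0]
    - [0,0,0]

```text
time: 5.73
tool_pos: [0.5296, 0.2415, 0.2615]
tool_rot: [-3.138, -0.008, 0.069]
contact_force: [-0.0, 0.7, 0.7]
opening: 0.0006
grip_force: 0.0
```

```bash
python3 - <<'E'
from h import *
st()
c=read_camera("wrist"); W=pts(c); P,R,s=cur()
h=cv2.cvtColor(c["color"],cv2.COLOR_BGR2HSV)
L=(W-P)@R  # tool frame
m=(h[...,0]>5)&(h[...,0]<20)&(h[...,1]>150)&(abs(L[...,1])<.03)&(abs(L[...,2])<.04)
p=L[m]; print(len(p),p.min(0),p.max(0),np.percentile(p[:,0],98))
E
```

```text
t 5.73 q [2.960e-01 4.200e-01 1.308e+00 1.000e-03 1.405e+00 1.797e+00] P [0.5296 0.2415 0.2615] x [0.998 0.069 0.008] y [ 0.069 -0.998 -0.003] z [ 0.008  0.004 -1.   ] F [-0.01  0.68  0.67] M [-0.013  0.184 -0.035] op 0.0006 g 0.0
4 [ 0.00792063 -0.00103068 -0.03915216] [ 0.00836323  0.00126388 -0.0057669 ] 0.008345508527166446
```

The fingers take about 1.2 s to close and I lifted before they had. The probe should still be lying where it was, so I'll open and try again, waiting longer this time.

>>> arm_command:
  fingers: [-1,-1,-1,-1,-1,-1,-1,-1]
  travel:
    - [0,0,0.04]
    - [0,0,0.08]
    - [0,0,0.1]
    - [0,0,0.1]
    - [0,0,0.1]
    - [0,0,0.1]
    - [0,0,0.1]
    - [0,0,0.1]
  dr:
    - [0,0,0]
    - [0,0,0]
    - [0,0,0]
    - [0,0,0]
    - [0,0,0]
    - [0,0,0]
    - [0,0,0]
    - [0,0,0]

```text
time: 6.45
tool_pos: [0.5295, 0.2416, 0.1569]
tool_rot: [-3.139, -0.004, 0.069]
contact_force: [-0.6, -0.2, 1.1]
opening: 0.0493
grip_force: 0.0
```

```bash
python3 - <<'E'
from h import *
st()
c=read_camera("top"); W=pts(c); 
h=cv2.cvtColor(c["color"],cv2.COLOR_BGR2HSV)
c0=dict(np.load("top0.npz"));h0=cv2.cvtColor(c0["color"],cv2.COLOR_BGR2HSV)
for hh in (h0,h):
    q=hh[190:290,200:260]; m=(q[...,0]>8)&(q[...,0]<20)&(q[...,1]>150)&(q[...,2]>120); print(m.sum(),[x.mean().round(1) for x in np.where(m)])
w=read_camera("wrist"); cv2.imwrite("pics/w2.png",w["color"])
go([.5285,.242,.006],[0,0,-1],[.07,-.9975,0])
E
```

```text
t 6.45 q [2.960e-01 5.040e-01 1.468e+00 1.000e-03 1.165e+00 1.797e+00] P [0.5295 0.2416 0.1569] x [0.998 0.069 0.004] y [ 0.069 -0.998 -0.002] z [ 0.003  0.002 -1.   ] F [-0.6  -0.16  1.08] M [-0.026  0.16  -0.   ] op 0.0493 g 0.0
15 [np.float64(34.7), np.float64(30.7)]
0 [np.float64(nan), np.float64(nan)]
travel [-0.0009 -0.0003  0.1502] dr [-0.11 -0.13 -0.05]<stdin>:7: RuntimeWarning: Mean of empty slice.
  ret = ret.dtype.type(ret / rcount)
```

View pics/w2.png

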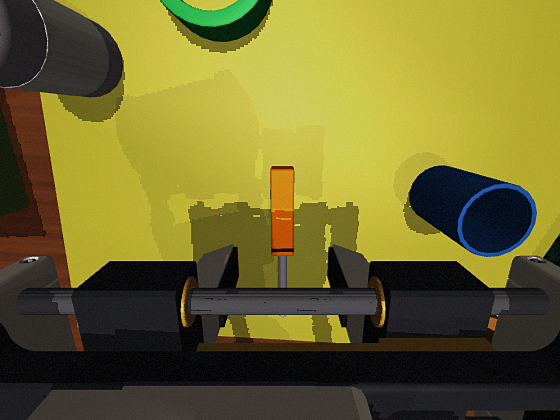

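The handle hasn't moved: column 282, rows 166–255. I'll descend with the fingers partly open.

>>> arm_command:
  fingers: [-0.1,-0.1,-0.1,-0.1,-0.1,-0.1,-0.1,-0.1]
  travel:
    - [0,0,0.04]
    - [0,0,0.08]
    - [0,0,0.11]
    - [0,0,0.13]
    - [0,0,0.145]
    - [0,0,0.152]
    - [0,0,0.152]
    - [0,0,0.152]
  dr:
    - [0,0,0]
    - [0,0,0]
    - [0,0,0]
    - [0,0,0]
    - [0,0,0]
    - [0,0,0]
    - [0,0,0]
    - [0,0,0]

```text
time: 7.22
tool_pos: [0.5291, 0.2416, 0.0036]
tool_rot: [-3.14, -0.001, 0.069]
contact_force: [0.9, -0.3, 0.8]
opening: 0.0505
grip_force: 0.0
```

>>> arm_command:
  fingers: [1,1,1,1,1,1,1,1]
  travel:
    - [0,0,0]
    - [0,0,0]
    - [0,0,0]
    - [0,0,0]
    - [0,0,0]
    - [0,0,0]
    - [0,0,0]
    - [0,0,0]
  dr:
    - [0,0,0]
    - [0,0,0]
    - [0,0,0]
    - [0,0,0]
    - [0,0,0]
    - [0,0,0]
    - [0,0,0]
    - [0,0,0]
  squeeze: 45

```text
time: 7.88
tool_pos: [0.5288, 0.2416, 0.0035]
tool_rot: [-3.14, -0.001, 0.069]
contact_force: [-1.9, 0.1, 6.0]
opening: 0.0239
grip_force: 45.0
```

Gripped, with an opening of 23.9 mm. Next I'll lift and work out the cup approach.

>>> arm_command:
  fingers: [1,1,1,1,1,1,1,1]
  travel:
    - [0,0,-0.02]
    - [0,0,-0.06]
    - [0,0,-0.1]
    - [0,0,-0.14]
    - [0,0,-0.18]
    - [0,0,-0.22]
    - [0,0,-0.26]
    - [0,0,-0.28]
  dr:
    - [0,0,0]
    - [0,0,0]
    - [0,0,-7]
    - [0,0,-14]
    - [0,0,-21]
    - [0,0,-28]
    - [0,0,-35]
    - [0,0,-42]

```text
time: 8.55
tool_pos: [0.5294, 0.2414, 0.2879]
tool_rot: [3.139, -0.006, 0.808]
contact_force: [0.7, 0.2, -1.9]
opening: 0.0236
grip_force: 45.0
```

```bash
cat >> h.py <<'E'
L0,D0=.143,.0085
def place(tip,th,L=L0,D=D0):
    t=np.radians(th); z=np.array([0,np.sin(t),-np.cos(t)]); x=np.array([0,np.cos(t),np.sin(t)])
    return np.array(tip)+L*x+D*z, z,[1,0,0]
E
python3 - <<'E'
from h import *
st()
c=read_camera("wrist"); W=pts(c); P,R,s=cur(); cv2.imwrite("pics/w3.png",c["color"])
h=cv2.cvtColor(c["color"],cv2.COLOR_BGR2HSV)
Lc=(W-P)@R
m=(h[...,0]>5)&(h[...,0]<20)&(h[...,1]>150)&(abs(Lc[...,1])<.03)&(abs(Lc[...,2])<.04)
p=Lc[m]; print(len(p),p.min(0),p.max(0),np.percentile(p[:,0],[2,98]))
p,z,y=place([.546,.064,.15],75); print(p); go([.546,.12,.30],[0,0,-1],[1,0,0]); go(p,z,y)
E
```

```text
t 8.55 q [2.950e-01 4.080e-01 1.255e+00 1.000e-03 1.471e+00 1.058e+00] P [0.5294 0.2414 0.2879] x [0.691 0.723 0.006] y [ 0.723 -0.691  0.002] z [ 0.006  0.003 -1.   ] F [ 0.68  0.21 -1.9 ] M [ 0.01  -0.021  0.023] op 0.0236 g 45.0
4926 [-0.04384208 -0.01327505 -0.03867632] [0.0336427  0.01315742 0.00435003] [-0.04046821  0.03309865]
[0.546      0.10922149 0.28592743]
travel [-0.0779  0.0948 -0.01  ] dr [  0.48  -0.47 -43.25]
travel [-0.0859  0.1021  0.004 ] dr [ 28.61  70.73 -36.44]
```

>>> arm_command:
  fingers: [1,1,1,1,1,1,1,1]
  travel:
    - [-0.02,0.02,0]
    - [-0.04,0.045,-0.01]
    - [-0.06,0.07,-0.01]
    - [-0.078,0.095,-0.01]
    - [-0.078,0.095,-0.01]
    - [-0.078,0.095,-0.01]
    - [-0.078,0.095,-0.01]
    - [-0.078,0.095,-0.01]
  dr:
    - [0,0,-7]
    - [0,0,-14]
    - [0,0,-21]
    - [0,0,-28]
    - [0,0,-35]
    - [0,0,-43]
    - [0.5,-0.5,-43.2]
    - [0.5,-0.5,-43.2]

```text
time: 9.27
tool_pos: [0.5423, 0.1189, 0.2914]
tool_rot: [-3.127, 0.004, 1.553]
contact_force: [0.4, 1.3, -3.2]
opening: 0.0239
grip_force: 45.0
```

```bash
sed -i 's/^L0,D0=.143/L0,D0=.146/' h.py; python3 - <<'E'
from h import *
st(); go(*place([.546,.064,.16],75))
E
```

```text
t 9.27 q [ 0.079  0.368  1.308 -0.003  1.481  0.098] P [0.5423 0.1189 0.2914] x [ 0.018  1.    -0.004] y [ 1.    -0.018 -0.014] z [-0.014 -0.004 -1.   ] F [ 0.44  1.32 -3.21] M [0.093 0.025 0.006] op 0.0239 g 45.0
travel [-0.0089  0.0038 -0.0074] dr [-1.000e-02  7.521e+01 -1.420e+00]
```

>>> arm_command:
  fingers: [1,1,1,1,1,1,1,1]
  travel:
    - [0,0,-0.007]
    - [-0.002,0.001,-0.007]
    - [-0.004,0.002,-0.007]
    - [-0.006,0.004,-0.007]
    - [-0.009,0.004,-0.007]
    - [-0.009,0.004,-0.007]
    - [-0.009,0.004,-0.007]
    - [-0.009,0.004,-0.007]
  dr:
    - [0,7,0]
    - [0,14,0]
    - [0,21,0]
    - [0,28,0]
    - [0,35,-0.7]
    - [0,42,-0.7]
    - [0,49,-1]
    - [0,56,-1.4]

```text
time: 9.93
tool_pos: [0.5468, 0.1094, 0.2998]
tool_rot: [-3.137, -0.978, 1.57]
contact_force: [-0.3, 0.7, -3.3]
opening: 0.0234
grip_force: 45.0
```

```bash
python3 - <<'E'
from h import *
st(); go(*place([.546,.064,.16],75))
E
```

```text
t 9.93 q [-0.409  0.482  1.499  0.867  1.654 -0.566] P [0.5468 0.1094 0.2998] x [0.001 0.558 0.83 ] y [ 1.     0.003 -0.003] z [-0.003  0.83  -0.558] F [-0.34  0.68 -3.35] M [-0.899  0.083  0.069] op 0.0234 g 45.0
travel [-0.0005 -0.0008  0.001 ] dr [-0.19 18.94 -0.07]
```

>>> arm_command:
  fingers: [1,1,1,1]
  travel:
    - [0,0,0]
    - [0,0,0]
    - [0,-0.001,0]
    - [0,-0.001,0]
  dr:
    - [0,7,0]
    - [0,14,0]
    - [0,19,0]
    - [0,19,0]

```text
time: 10.27
tool_pos: [0.5451, 0.1093, 0.2959]
tool_rot: [-3.092, -1.31, 1.527]
contact_force: [0.3, 0.1, -3.3]
opening: 0.0236
grip_force: 45.0
```

```bash
python3 - <<'E'
from h import *
st(); P,R,s=cur(); print("tip pred",P-R[:,0]*L0-R[:,2]*D0); go(*place([.546,.064,.02],75))
out=[]
for n in ("side","top"):
    c=read_camera(n); W=pts(c); np.savez(f"{n}1.npz",**c)
    tip=P-R[:,0]*L0-R[:,2]*D0
    q=np.array(c["R"])@tip+c["t"]; u,v=q[0]/q[2]*c["fx"]+c["cx"],q[1]/q[2]*c["fy"]+c["cy"]; print(n,u,v)
    u=int(np.clip(u,60,500));v=int(np.clip(v,60,360)); im=cv2.resize(c["color"][v-60:v+60,u-60:u+60],(400,400),interpolation=cv2.INTER_CUBIC)
    cv2.drawMarker(im,(200,200),(0,0,255),0,12,1); out.append(im)
    m=(W[...,2]>.13)&(W[...,2]<.24)&(abs(W[...,0]-.546)<.04)&(abs(W[...,1]-.075)<.05)
    p=W[m]; print(len(p),p[np.argsort(p[:,2])[:5]] if len(p) else "")
cv2.imwrite("pics/c1.png",np.hstack(out))
E
```

```text
t 10.27 q [-0.479  0.62   1.567  1.067  1.792 -0.725] P [0.5451 0.1093 0.2959] x [0.011 0.257 0.966] y [ 1.     0.004 -0.013] z [-0.007  0.966 -0.257] F [ 0.25  0.13 -3.31] M [-1.105  0.11  -0.018] op 0.0236 g 45.0
tip pred [0.54353317 0.06347612 0.15697201]
travel [-0.1322  0.0026  0.036 ] dr [-0.38 -0.08 -0.65]
side 283.1548977930796 193.80733250109728
47 [[0.54123848 0.06153719 0.15923001]
 [0.54183469 0.06231794 0.16195555]
 [0.53733138 0.06514454 0.16266412]
 [0.53919347 0.06330221 0.16288944]
 [0.54320091 0.05993287 0.16291605]]
top 302.16539589962804 211.92763784538897
14 [[0.54692134 0.06224496 0.1692444 ]
 [0.54850833 0.06478213 0.17774215]
 [0.54613867 0.06498341 0.18142217]
 [0.54772213 0.06744832 0.18950139]
 [0.54352183 0.06749483 0.18958347]]
```

View pics/c1.png

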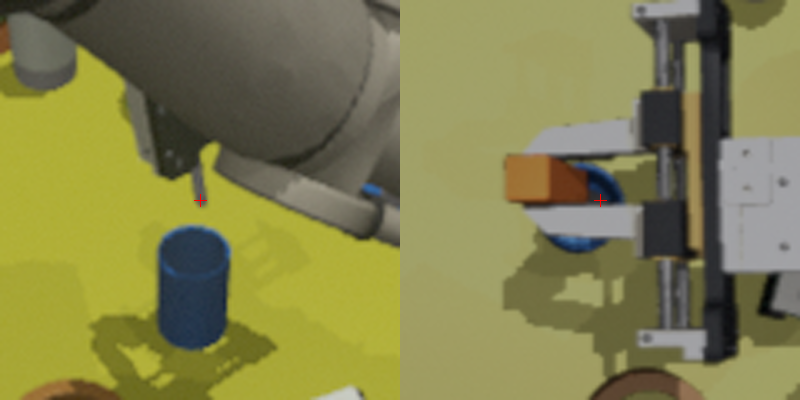

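The side view puts the tip (red mark) over the cup, as predicted. I'll lower it and release.

>>> arm_command:
  fingers: [1,1,1,1,1,1,1,1]
  travel:
    - [-0.024,0.003,0.006]
    - [-0.048,0.003,0.013]
    - [-0.072,0.003,0.019]
    - [-0.096,0.003,0.026]
    - [-0.115,0.003,0.031]
    - [-0.128,0.003,0.035]
    - [-0.137,0.003,0.037]
    - [-0.137,0.003,0.037]
  dr:
    - [0,0,-0.3]
    - [0,0,-0.6]
    - [0,0,-0.6]
    - [0,0,-0.6]
    - [0,0,-0.6]
    - [0,0,-0.6]
    - [0,0,-0.6]
    - [0,0,-0.6]

```text
time: 11.03
tool_pos: [0.5486, 0.1101, 0.157]
tool_rot: [3.108, -1.304, 1.613]
contact_force: [0.4, 0.1, -3.2]
opening: 0.0239
grip_force: 45.0
```

```bash
python3 - <<'E'
from h import *
st(); P,R,s=cur(); print("tip pred",P-R[:,0]*L0-R[:,2]*D0)
E
```

```text
t 11.03 q [-0.474  0.833  1.62   1.031  1.651 -0.979] P [0.5486 0.1101 0.157 ] x [-0.011  0.263  0.965] y [1.    0.01  0.009] z [-0.007  0.965 -0.263] F [ 0.39  0.13 -3.15] M [-1.003  0.086 -0.014] op 0.0239 g 45.0
tip pred [0.5502569  0.06347493 0.01845295]
```

>>> arm_command:
  fingers: [-0.5,-0.5,-0.5,-0.5,-0.5,-0.5,-0.5,-0.5]
  travel:
    - [-0.006,0,0.001]
    - [-0.006,0,0.001]
    - [-0.006,0,0.001]
    - [-0.006,0,0.001]
    - [-0.006,0,0.001]
    - [-0.006,0,0.001]
    - [-0.006,0,0.001]
    - [-0.006,0,0.001]
  dr:
    - [0,0,0]
    - [0,0,0]
    - [0,0,0]
    - [0,0,0]
    - [0,0,0]
    - [0,0,0]
    - [0,0,0]
    - [0,0,0]

```text
time: 11.7
tool_pos: [0.5487, 0.1092, 0.1519]
tool_rot: [3.102, -1.305, 1.617]
contact_force: [-0.2, -0.2, -0.9]
opening: 0.0678
grip_force: 0.0
```

>>> arm_command:
  fingers: [-0.5,-0.5,-0.5,-0.5,-0.5,-0.5,-0.5,-0.5]
  travel:
    - [0,0,0]
    - [0,0,-0.02]
    - [0,0,-0.04]
    - [0,0,-0.06]
    - [0,0,-0.09]
    - [0,0,-0.12]
    - [0,0,-0.12]
    - [0,0,-0.12]
  dr:
    - [0,0,0]
    - [0,0,0]
    - [0,0,0]
    - [0,0,0]
    - [0,0,0]
    - [0,0,0]
    - [0,0,0]
    - [0,0,0]

```text
time: 12.37
tool_pos: [0.5497, -0.008, 0.1832]
tool_rot: [3.1, -1.305, 1.618]
contact_force: [-0.6, 0.9, -0.5]
opening: 0.069
grip_force: 0.0
```

```bash
cat >> h.py <<'E'
def probe(cams=("top","side")):
    "point cloud of orange handle near cup, from several cameras"
    out=[]
    for n in cams:
        c=read_camera(n); W=pts(c); h=cv2.cvtColor(c["color"],cv2.COLOR_BGR2HSV)
        m=(h[...,0]>4)&(h[...,0]<20)&(h[...,1]>120)&(W[...,2]>.09)&(W[...,2]<.22)&(abs(W[...,0]-.546)<.12)&(abs(W[...,1]-.0745)<.12)
        out.append(W[m]); print(n,m.sum(), [x.mean().round(0) for x in np.where(m)] if m.sum() else ""); c["m"]=m; np.savez(f"{n}_p.npz",**c)
    return out
E
python3 - <<'E'
from h import *
st()
for p in probe():
    if len(p)<5: continue
    for a in np.arange(.09,.2,.015):
        q=p[(p[:,2]>a)&(p[:,2]<a+.015)]
        if len(q): print(round(a,3),len(q),q.mean(0).round(4),q.min(0).round(3),q.max(0).round(3))
ims=[]
for n in("side","top"):
    c=np.load(f"{n}_p.npz"); u,v=(281,210) if n=="side" else (296,213)
    ims.append(cv2.resize(c["color"][v-65:v+45,u-55:u+55],(400,400),interpolation=cv2.INTER_CUBIC))
cv2.imwrite("pics/c2.png",np.hstack(ims))
E
```

```text
t 12.37 q [-0.64   0.851  1.459  0.923  1.825 -0.925] P [ 0.5497 -0.008   0.1832] x [-0.012  0.263  0.965] y [1.    0.006 0.011] z [-0.003  0.965 -0.263] F [-0.55  0.87 -0.47] M [-0.677  0.069  0.048] op 0.069 g 0.0
top 278 [np.float64(215.0), np.float64(308.0)]
side 101 [np.float64(209.0), np.float64(283.0)]
0.09 17 [0.5468 0.0729 0.0991] [0.535 0.058 0.093] [0.556 0.075 0.105]
0.105 30 [0.5425 0.0693 0.1123] [0.532 0.066 0.105] [0.553 0.073 0.12 ]
0.12 30 [0.5429 0.0628 0.128 ] [0.529 0.053 0.12 ] [0.552 0.067 0.134]
0.135 33 [0.5383 0.0576 0.143 ] [0.526 0.043 0.135] [0.549 0.061 0.15 ]
0.15 31 [0.537  0.053  0.1573] [0.523 0.048 0.15 ] [0.548 0.055 0.164]
0.165 137 [0.5324 0.0385 0.1726] [0.521 0.026 0.165] [0.545 0.052 0.18 ]
0.09 22 [0.5354 0.054  0.0983] [0.527 0.046 0.091] [0.552 0.069 0.105]
0.105 25 [0.5326 0.0495 0.1118] [0.526 0.041 0.105] [0.55  0.067 0.119]
0.12 28 [0.5296 0.0457 0.1271] [0.524 0.036 0.12 ] [0.545 0.061 0.135]
0.135 21 [0.5254 0.0396 0.1413] [0.52  0.031 0.135] [0.54  0.054 0.149]
0.15 5 [0.5209 0.0294 0.1558] [0.519 0.027 0.152] [0.523 0.033 0.16 ]
```

View pics/c2.png

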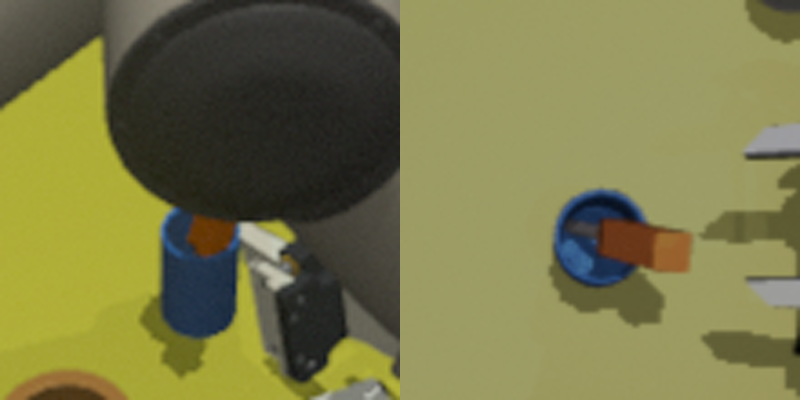

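The top view shows the probe in the cup, leaning about 21° towards −y and slightly −x. The butt face is near pixel (316,217). I'll work out its axis, then line up for the grasp from above.

```bash
python3 - <<'E'
from h import *
c=dict(np.load("top_p.npz")); W=pts(c); h=cv2.cvtColor(c["color"],cv2.COLOR_BGR2HSV)
m=c["m"]; v=h[...,2][m]; print(np.percentile(v,[5,25,50,75,95]))
t=(v.min()+0)  
th,_=cv2.threshold(v.reshape(-1,1),0,255,cv2.THRESH_OTSU); print(th)
f=m&(h[...,2]>th); vv,uu=np.where(f); r=cv2.minAreaRect(np.stack([uu,vv],1).astype(np.float32)); print("butt",f.sum(),r,np.nanmedian(W[f],0))
z=.175; R=np.array(c["R"]);C=-R.T@c["t"]
def ray(u,v,z): 
    d=R.T@np.array([(u-c["cx"])/c["fx"],(v-c["cy"])/c["fy"],1]); return C+d*(z-C[2])/d[2]
B=ray(*r[0],z); print(B)
bx=np.array([ray(*q,z)[:2] for q in cv2.boxPoints(r)]); print(bx.round(4), np.degrees(np.arctan2(*(bx[1]-bx[0])[::-1])),np.linalg.norm(bx[1]-bx[0]),np.linalg.norm(bx[2]-bx[1]))
g=m&~f; p=W[g]; 
# side-face plane
k=p.mean(0);_,_,vt=np.linalg.svd(p-k); print("face",k,vt)
st()
E
```

```text
[ 82.   105.   107.   151.75 153.  ]
123.0
butt 107 ((315.5, 217.0), (10.0, 9.0), 90.0) [0.53154992 0.03687698 0.17298435]
[0.53142729 0.03610265 0.175     ]
[[0.5422 0.0455]
 [0.542  0.0264]
 [0.5207 0.0267]
 [0.5209 0.0458]] -90.40787353103147 0.019163498417388514 0.021299564212846137
face [0.53991598 0.05948737 0.13805414] [[-0.14380546 -0.33587337  0.93086469]
 [ 0.97436048 -0.21253077  0.07383988]
 [-0.17303654 -0.91761634 -0.35782483]]
t 12.47 q [-0.637  0.851  1.461  0.923  1.824 -0.925] P [ 0.5491 -0.006   0.1829] x [-0.011  0.261  0.965] y [1.    0.009 0.009] z [-0.006  0.965 -0.261] F [-0.47  0.59  0.53] M [-0.596  0.053  0.066] op 0.0691 g 0.0
```

```bash
python3 - <<'E'
from h import *
a=np.array([-.144,-.336,.931]); B=np.array([.531,.0362,.175]); y=[.974,-.213,.074]
go(B+.07*a+[0,0,.02],-a,y)
E
```

```text
travel [ 0.0797 -0.0273 -0.002 ] dr [-12.47 -54.09   6.08]
```

>>> arm_command:
  fingers: [-0.5,-0.5,-0.5,-0.5,-0.5,-0.5,-0.5,-0.5]
  travel:
    - [0.04,0,-0.01]
    - [0.08,-0.01,-0.01]
    - [0.08,-0.027,-0.002]
    - [0.08,-0.027,-0.002]
    - [0.08,-0.027,-0.002]
    - [0.08,-0.027,-0.002]
    - [0.08,-0.027,-0.002]
    - [0.08,-0.027,-0.002]
  dr:
    - [0,0,0]
    - [-1.5,-7,1]
    - [-3.5,-14,2]
    - [-5,-21,2.5]
    - [-6.5,-28,3]
    - [-8,-35,4]
    - [-9.5,-41,5]
    - [-11,-48,5.5]

```text
time: 13.13
tool_pos: [0.5209, 0.013, 0.2611]
tool_rot: [3.077, -0.466, 1.404]
contact_force: [-0.6, 0.8, -1.1]
opening: 0.0686
grip_force: 0.0
```

```bash
python3 - <<'E'
from h import *
st()
a=np.array([-.144,-.336,.931]); B=np.array([.531,.0362,.175]); y=[.974,-.213,.074]
go(B+.05*a,-a,y)
E
```

```text
t 13.13 q [-0.411  0.284  1.609  0.483  1.33  -0.366] P [0.5209 0.013  0.2611] x [0.148 0.881 0.45 ] y [ 0.979 -0.194  0.057] z [ 0.138  0.432 -0.891] F [-0.59  0.81 -1.06] M [-0.315  0.159  0.004] op 0.0686 g 0.0
travel [-0.0117 -0.0007  0.0384] dr [-1.33 -5.81  0.65]
```

>>> arm_command:
  fingers: [-0.5,-0.5,-0.5]
  travel:
    - [-0.012,-0.001,0.02]
    - [-0.012,-0.001,0.038]
    - [-0.012,-0.001,0.038]
  dr:
    - [-1.3,-5.8,0.6]
    - [-1.3,-5.8,0.6]
    - [-1.3,-5.8,0.6]

```text
time: 13.38
tool_pos: [0.5214, 0.0222, 0.2191]
tool_rot: [3.07, -0.371, 1.388]
contact_force: [-0.4, 0.8, 0.4]
opening: 0.0688
grip_force: 0.0
```

```bash
python3 - <<'E'
from h import *
st(); P,R,s=cur()
c=read_camera("wrist"); W=pts(c); h=cv2.cvtColor(c["color"],cv2.COLOR_BGR2HSV); cv2.imwrite("pics/w4.png",c["color"])
m=(h[...,0]>4)&(h[...,0]<20)&(h[...,1]>120)&(W[...,2]>.1)&(W[...,2]<.22)&(abs(W[...,0]-.546)<.12)&(abs(W[...,1]-.0745)<.12)
Lc=((W-P)@R); p=Lc[m]; print(m.sum(),p.min(0),p.max(0))
top=p[p[:,2]<p[:,2].min()+.015]; print("by depth"); 
for z in np.arange(.03,.15,.015):
    q=p[(p[:,2]>z)&(p[:,2]<z+.015)]
    if len(q)>5: print(z.round(3),len(q),np.percentile(q[:,0],[2,98]).round(4),np.percentile(q[:,1],[2,98]).round(4))
E
```

```text
t 13.38 q [-0.338  0.299  1.676  0.41   1.182 -0.302] P [0.5214 0.0222 0.2191] x [0.169 0.916 0.363] y [ 0.976 -0.207  0.067] z [ 0.136  0.343 -0.929] F [-0.44  0.75  0.39] M [-0.289  0.193  0.061] op 0.0688 g 0.0
1611 [-0.01629117 -0.0099613   0.04468016] [0.00943484 0.01535046 0.13183848]
by depth
0.045 1053 [-0.0148  0.0088] [-0.0088  0.0144]
0.06 157 [0.0059 0.0091] [-0.0089  0.0134]
0.075 131 [0.006  0.0089] [-0.0085  0.0134]
0.09 110 [0.0061 0.0088] [-0.0081  0.0134]
0.105 97 [0.0056 0.0087] [-0.0084  0.0141]
0.12 61 [0.0058 0.0084] [-0.0076  0.0141]
```

View pics/w4.png

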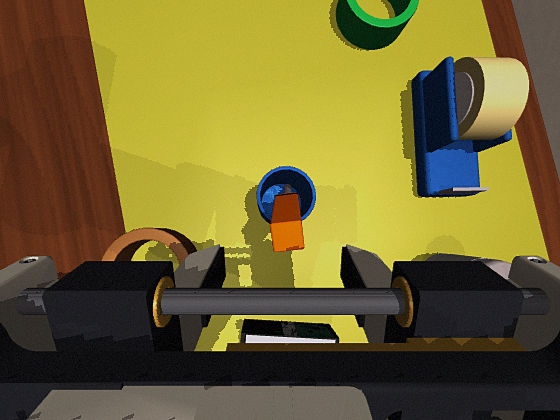

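The wrist view shows the handle parallel to the tool, centred 3 mm in −x and 3 mm in +y. I'll go down and grip it.

>>> arm_command:
  fingers: [-0.5,-0.5,-0.5,-0.5,-0.5,-0.5,1,1]
  travel:
    - [-0.003,0.003,0.02]
    - [-0.003,0.003,0.045]
    - [-0.003,0.003,0.07]
    - [-0.003,0.003,0.085]
    - [-0.003,0.003,0.096]
    - [-0.003,0.003,0.096]
    - [-0.003,0.003,0.096]
    - [-0.003,0.003,0.096]
  dr:
    - [0,0,0]
    - [0,0,0]
    - [0,0,0]
    - [0,0,0]
    - [0,0,0]
    - [0,0,0]
    - [0,0,0]
    - [0,0,0]
  squeeze: 50

```text
time: 14.1
tool_pos: [0.5405, 0.0472, 0.1323]
tool_rot: [3.063, -0.371, 1.385]
contact_force: [-0.2, -0.5, 1.2]
opening: 0.0597
grip_force: 0.0
```

>>> arm_command:
  fingers: [1,1,1,1,1,1,1,1]
  travel:
    - [0,0,0]
    - [0,0,0]
    - [0,0,0]
    - [0,0,0]
    - [0,0,0]
    - [0,0,0]
    - [0,0,0]
    - [0,0,0]
  dr:
    - [0,0,0]
    - [0,0,0]
    - [0,0,0]
    - [0,0,0]
    - [0,0,0]
    - [0,0,0]
    - [0,0,0]
    - [0,0,0]

```text
time: 14.77
tool_pos: [0.5394, 0.0479, 0.1313]
tool_rot: [3.065, -0.371, 1.385]
contact_force: [-3.4, -0.1, 2.2]
opening: 0.0235
grip_force: 49.8
```

```bash
python3 - <<'E'
from h import *
st(); P,R,s=cur()
c=read_camera("wrist"); W=pts(c); h=cv2.cvtColor(c["color"],cv2.COLOR_BGR2HSV)
Lc=((W-P)@R)
m=(h[...,0]>4)&(h[...,0]<20)&(h[...,1]>120)&(abs(Lc[...,1])<.03)&(abs(Lc[...,0])<.03)&(Lc[...,2]>-.07)&(Lc[...,2]<.06)
p=Lc[m]; print(m.sum(),p.min(0),p.max(0))
for z in np.arange(-.06,.06,.01):
    q=p[(p[:,2]>z)&(p[:,2]<z+.01)]
    if len(q)>5: print(z.round(3),len(q),np.percentile(q[:,0],[2,50,98]).round(4),np.percentile(q[:,1],[2,98]).round(4))
# gauge fit from top0
c=dict(np.load("top0.npz")); W=pts(c); r=(slice(200,275),slice(350,475))
w=W[r]; t=(abs(w[...,2]-.0595)<.006); g=cv2.cvtColor(c["color"],cv2.COLOR_BGR2GRAY)[r]
vv,uu=np.mgrid[200:275,350:475]
dark=(g<60)&(uu>382)&(uu<448)&(vv>225)&(vv<256)
n,lab,stt,cen=cv2.connectedComponentsWithStats(dark.astype(np.uint8)); k=1+stt[1:,4].argmax(); d=lab==k
Rm=np.array(c["R"]);C=-Rm.T@c["t"]
def ray(u,v,z):
    dd=np.stack([(u-c["cx"])/c["fx"],(v-c["cy"])/c["fy"],np.ones_like(u)],-1)@Rm; return C+dd*((z-C[2])/dd[:,2])[:,None]
q=ray(uu[d]+0.,vv[d]+0.,.06); print("slot",d.sum(),cv2.minAreaRect(q[:,:2].astype(np.float32)*1000),q.mean(0))
bright=(g>110); n,lab,stt,cen=cv2.connectedComponentsWithStats(bright.astype(np.uint8)); k=1+stt[1:,4].argmax(); b=lab==k
q=ray(uu[b]+0.,vv[b]+0.,.06); print("top",b.sum(),cv2.minAreaRect(q[:,:2].astype(np.float32)*1000))
E
```

```text
t 14.77 q [-0.276  0.426  1.76   0.463  0.963 -0.345] P [0.5394 0.0479 0.1313] x [0.172 0.916 0.362] y [ 0.975 -0.211  0.071] z [ 0.141  0.341 -0.929] F [-3.36 -0.08  2.18] M [-0.252  0.647  0.148] op 0.0235 g 49.8
3620 [-0.01177268 -0.01401964 -0.04781111] [0.01529336 0.01568871 0.0528372 ]
-0.05 1286 [-0.0086  0.0115  0.0147] [-0.0114  0.011 ]
-0.04 515 [0.0127 0.0142 0.0148] [-0.0116  0.0112]
-0.03 399 [0.0125 0.014  0.0146] [-0.0117  0.0108]
-0.02 346 [0.0124 0.0139 0.0145] [-0.0118  0.0111]
-0.01 277 [0.0126 0.0138 0.0143] [-0.0116  0.0109]
0.0 234 [0.0127 0.0136 0.0142] [-0.0117  0.0107]
0.01 200 [0.0127 0.0135 0.014 ] [-0.0116  0.0108]
0.02 171 [0.0127 0.0134 0.0138] [-0.0115  0.0106]
0.03 149 [0.0123 0.0132 0.0137] [-0.0118  0.0107]
0.04 42 [0.0083 0.013  0.0133] [-0.011   0.0112]
slot 294 ((481.8527526855469, -211.6488800048828), (135.0595245361328, 12.331500053405762), 73.57939910888672) [ 0.48190873 -0.2114571   0.06      ]
top 6853 ((488.9640808105469, -206.90272521972656), (301.19635009765625, 178.66343688964844), 88.93034362792969)
```

Gripped with the axis centred in the tool. I'll lift it out along its axis.

>>> arm_command:
  fingers: [1,1,1,1,1,1,1,1]
  travel:
    - [0,0,-0.02]
    - [0,0,-0.04]
    - [0,0,-0.06]
    - [0,0,-0.08]
    - [0,0,-0.105]
    - [0,0,-0.13]
    - [0,0,-0.13]
    - [0,0,-0.13]
  dr:
    - [0,0,0]
    - [0,0,0]
    - [0,0,0]
    - [0,0,0]
    - [0,0,0]
    - [0,0,0]
    - [0,0,0]
    - [0,0,0]

```text
time: 15.48
tool_pos: [0.5219, 0.0028, 0.2524]
tool_rot: [3.062, -0.37, 1.385]
contact_force: [-0.2, 0.4, -3.9]
opening: 0.0237
grip_force: 49.8
```

```bash
cat >> h.py <<'E'
SY=np.array([.2826,.9592,0]); SX=np.array([.9592,-.2826,0]); S=np.array([.482,-.2115,.06])
TL=np.array([0,0,.1322])   # tip in tool frame
def tipgo(sy,z,sx=0.):
    "vertical tool, tip at slot coordinates (sx,sy) and height z"
    T=mk([0,0,-1],SX); tip=S+SY*sy+SX*sx; tip=np.array([tip[0],tip[1],z]); go(tip-T@TL,[0,0,-1],SX)
def tip():
    P,R,s=cur(); t=P+R@TL; d=t-S; print("tip",t.round(4),"sx,sy",(d@SX).round(4),(d@SY).round(4))
E
python3 - <<'E'
from h import *
st(); tipgo(-.06,.12); go([.521,.0,.26],[0,0,-1],SX)
E
```

```text
t 15.48 q [-0.375  0.271  1.618  0.397  1.266 -0.297] P [0.5219 0.0028 0.2524] x [0.172 0.916 0.362] y [ 0.974 -0.212  0.074] z [ 0.145  0.34  -0.929] F [-0.16  0.4  -3.85] M [-0.469  0.314  0.037] op 0.0237 g 49.8
travel [-0.259   0.0023 -0.1003] dr [  3.43 -21.39   4.86]
travel [ 0.      0.0003 -0.0082] dr [  3.43 -21.39   4.86]
```

>>> arm_command:
  fingers: [1,1,1,1,1,1,1,1]
  travel:
    - [0,0,-0.01]
    - [-0.035,0,-0.025]
    - [-0.07,0,-0.035]
    - [-0.11,0.001,-0.05]
    - [-0.15,0.001,-0.06]
    - [-0.19,0.002,-0.075]
    - [-0.23,0.002,-0.09]
    - [-0.259,0.002,-0.1]
  dr:
    - [1,-7,1.5]
    - [2,-14,3]
    - [3.4,-21.4,4.9]
    - [3.4,-21.4,4.9]
    - [3.4,-21.4,4.9]
    - [3.4,-21.4,4.9]
    - [3.4,-21.4,4.9]
    - [3.4,-21.4,4.9]

```text
time: 16.15
tool_pos: [0.4636, -0.27, 0.2489]
tool_rot: [-3.137, -0.001, 1.285]
contact_force: [-0.1, -0.1, -2.9]
opening: 0.0238
grip_force: 49.9
```

>>> arm_command:
  fingers: [1,1]
  travel:
    - [0,0,0]
    - [0,0,0]
  dr:
    - [0,0,0]
    - [0,0,0]

```text
time: 16.32
tool_pos: [0.4638, -0.2689, 0.2488]
tool_rot: [-3.136, -0.003, 1.282]
contact_force: [0.4, 1.5, -3.2]
opening: 0.0237
grip_force: 49.9
```

```bash
python3 - <<'E'
from h import *
st(); tip(); P,R,s=cur()
c=read_camera("wrist"); W=pts(c); cv2.imwrite("pics/w5.png",c["color"]); np.savez("w5.npz",**c)
for n in ("wrist","top"):
    if n!="wrist": c=read_camera(n); W=pts(c)
    g=cv2.cvtColor(c["color"],cv2.COLOR_BGR2GRAY)
    m=(W[...,2]>.03)&(W[...,2]<.048); d=(W-S); sx=d@SX; sy=d@SY
    m&=(abs(sx)<.015)&(abs(sy)<.085)
    print(n,m.sum())
    for a in np.arange(-.08,.08,.02):
        k=m&(sy>a)&(sy<a+.02)
        if k.sum()>8: print(a.round(3),k.sum(),np.percentile(sx[k],[2,50,98]).round(4),np.percentile(sy[k],[2,98]).round(4),np.median(W[k][:,2]).round(4))
E
```

```text
t 16.32 q [-0.669  0.35   1.45   0.     1.348 -0.38 ] P [ 0.4638 -0.2689  0.2488] x [0.285 0.959 0.003] y [ 0.959 -0.285 -0.006] z [-0.005  0.004 -1.   ] F [ 0.41  1.5  -3.22] M [-0.053  0.037  0.006] op 0.0237 g 49.9
tip [ 0.4631 -0.2684  0.1166] sx,sy -0.002 -0.0599
wrist 1496
-0.08 142 [-0.0085 -0.0009  0.0069] [-0.0727 -0.0603] 0.0429
-0.06 205 [-0.0084 -0.0009  0.0066] [-0.0591 -0.0402] 0.0431
-0.04 211 [-0.0083 -0.0009  0.0065] [-0.0391 -0.0205] 0.0429
-0.02 221 [-0.0082 -0.0009  0.0064] [-0.0193 -0.0003] 0.043
0.0 165 [-0.0092 -0.0021  0.0063] [0.0009 0.0193] 0.0427
0.02 180 [-0.0092 -0.002   0.0062] [0.0204 0.0393] 0.0425
0.04 265 [-0.009  -0.0009  0.0061] [0.0404 0.0597] 0.0429
0.06 107 [-0.0088 -0.002   0.006 ] [0.0607 0.0676] 0.0431
top 319
-0.08 34 [-0.0056  0.0013  0.008 ] [-0.0717 -0.0603] 0.0414
-0.06 51 [-0.0061  0.0013  0.0082] [-0.0597 -0.0405] 0.0409
-0.04 47 [-0.0058  0.0007  0.0082] [-0.0395 -0.0203] 0.0411
-0.02 51 [-0.0059  0.0013  0.008 ] [-0.0193 -0.0004] 0.0415
0.0 43 [-0.0058  0.0016  0.0084] [0.001  0.0172] 0.0408
0.02 32 [-0.0057  0.0016  0.0083] [0.0229 0.0395] 0.0407
0.04 50 [-0.0056  0.0014  0.0084] [0.0417 0.0593] 0.0417
0.06 11 [-0.0058  0.0004  0.0068] [0.0601 0.0645] 0.0414
```

View pics/w5.png

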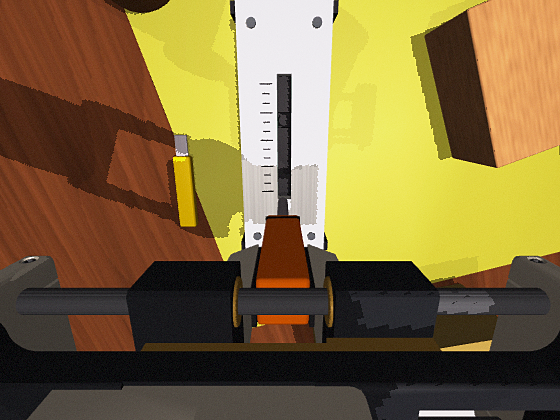

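The wrist view shows the slot along columns 278–291, rows 75–195, with the shank just in front of its near end. I'll measure the shank in the same picture to get the tip-to-slot offset.

```bash
python3 - <<'E'
from h import *
c=dict(np.load("w5.npz")); W=pts(c); d=W-S; sx=d@SX; sy=d@SY
m=(abs(sx)<.02)&(abs(sy+.06)<.03)&(W[...,2]>.11)&(W[...,2]<.205)
for a in np.arange(.105,.21,.01):
    k=m&(W[...,2]>a)&(W[...,2]<=a+.01)
    if k.sum()>3: print(a.round(3),k.sum(),np.percentile(sx[k],[3,50,97]).round(4),np.percentile(sy[k],[3,50,97]).round(4))
print(W[m][:,2].min())
for r in range(185,232,4):
    row=c["z_map"][r,268:300]; print(r,(W[r,268:300,2]*1000).round(0).astype(int)) if r in(189,201) else 0
E
```

```text
0.115 12 [-0.0064 -0.0023  0.0019] [-0.058  -0.0555 -0.0549]
0.125 23 [-0.0066 -0.0017  0.0022] [-0.0577 -0.0556 -0.0545]
0.135 30 [-0.0066 -0.0026  0.0021] [-0.058  -0.0553 -0.0547]
0.145 30 [-0.007  -0.0025  0.002 ] [-0.0581 -0.0552 -0.0546]
0.155 34 [-0.0069 -0.0025  0.002 ] [-0.0582 -0.0551 -0.0545]
0.165 34 [-0.0067 -0.002   0.0019] [-0.0573 -0.0551 -0.0542]
0.175 8 [-0.0047 -0.0019 -0.    ] [-0.0551 -0.0549 -0.0542]
0.195 31 [-0.0126 -0.0021  0.0075] [-0.0478 -0.0472 -0.0467]
0.11897814751097219
189 [61 60 62 61 62 61 61 60 62 61 45 42 41 44 43 42 43 43 43 43 43 43 34 62
 62 60 62 59 62 61 61 61]
201 [ 61  62  60  61  61  61  61  61  61  61 128 131 134 136 136 136 135 133
 129 123  61  61  61  59  61  62  61  60  61  62  61  61]
```

```bash
python3 - <<'E'
from h import *
tipgo(-.048,.05,-.0008)
E
```

```text
travel [0.0101 0.0006 0.0676] dr [-0.25 -0.13  0.04]
```

>>> arm_command:
  fingers: [1,1,1,1,1,1]
  travel:
    - [0.01,0.001,0.015]
    - [0.01,0.001,0.03]
    - [0.01,0.001,0.045]
    - [0.01,0.001,0.058]
    - [0.01,0.001,0.068]
    - [0.01,0.001,0.068]
  dr:
    - [-0.2,-0.1,0]
    - [-0.2,-0.1,0]
    - [-0.2,-0.1,0]
    - [-0.2,-0.1,0]
    - [-0.2,-0.1,0]
    - [-0.2,-0.1,0]

```text
time: 16.92
tool_pos: [0.4676, -0.2567, 0.181]
tool_rot: [-3.139, -0.001, 1.287]
contact_force: [-0.3, 0.1, -3.0]
opening: 0.0236
grip_force: 49.9
```

```bash
python3 - <<'E'
from h import *
st(); tip()
E
```

```text
t 16.92 q [-0.646  0.4    1.569 -0.     1.175 -0.361] P [ 0.4676 -0.2567  0.181 ] x [0.28  0.96  0.001] y [ 0.96  -0.28  -0.003] z [-0.002  0.001 -1.   ] F [-0.32  0.14 -3.05] M [-0.084  0.136  0.022] op 0.0236 g 49.9
tip [ 0.4673 -0.2566  0.0488] sx,sy -0.0014 -0.0474
```

>>> arm_command:
  fingers: [1,1,1,1,1]
  travel:
    - [0,0,0.003]
    - [0,0,0.006]
    - [0,0,0.008]
    - [0,0,0.009]
    - [0,0,0.009]
  dr:
    - [0,0,0]
    - [0,0,0]
    - [0,0,0]
    - [0,0,0]
    - [0,0,0]

```text
time: 17.33
tool_pos: [0.4687, -0.2591, 0.1761]
tool_rot: [3.138, 0.002, 1.285]
contact_force: [-1.1, 1.7, 6.4]
opening: 0.0242
grip_force: 49.9
```

```bash
python3 - <<'E'
from h import *
st(); tip()
E
```

```text
t 17.33 q [-0.648  0.405  1.576 -0.     1.156 -0.361] P [ 0.4687 -0.2591  0.1761] x [ 0.282  0.959 -0.002] y [ 0.959 -0.282  0.004] z [ 0.003 -0.003 -1.   ] F [-1.09  1.7   6.38] M [ 0.476  0.503 -0.058] op 0.0242 g 49.9
tip [ 0.4692 -0.2595  0.0439] sx,sy 0.0012 -0.0496
```

Contact with the floor at about 9 N. I'll slide along the slot in short steps.

>>> arm_command:
  fingers: [1,1,1,1,1]
  travel:
    - [0.003,0,0]
    - [0.006,0,0]
    - [0.009,0,0]
    - [0.011,0,0]
    - [0.011,0,0]
  dr:
    - [0,0,0]
    - [0,0,0]
    - [0,0,0]
    - [0,0,0]
    - [0,0,0]

```text
time: 17.75
tool_pos: [0.4724, -0.2495, 0.1761]
tool_rot: [3.136, 0.004, 1.285]
contact_force: [0.0, -1.1, 7.0]
opening: 0.0241
grip_force: 50.0
```

>>> arm_command:
  fingers: [1,1,1,1]
  travel:
    - [0.003,0,0]
    - [0.006,0,0]
    - [0.008,0,0]
    - [0.008,0,0]
  dr:
    - [0,0,0]
    - [0,0,0]
    - [0,0,0]
    - [0,0,0]

```text
time: 18.08
tool_pos: [0.4747, -0.2419, 0.1761]
tool_rot: [3.136, 0.004, 1.285]
contact_force: [-0.3, -1.6, 5.9]
opening: 0.0238
grip_force: 50.0
```

```bash
python3 - <<'E'
from h import *
st(); tip()
E
```

```text
t 18.08 q [-0.614  0.398  1.586 -0.002  1.15  -0.327] P [ 0.4747 -0.2419  0.1761] x [ 0.282  0.959 -0.004] y [ 0.959 -0.282  0.006] z [ 0.005 -0.005 -1.   ] F [-0.34 -1.62  5.95] M [-0.666  0.186  0.009] op 0.0238 g 50.0
tip [ 0.4753 -0.2426  0.044 ] sx,sy 0.0024 -0.0317
```

>>> arm_command:
  fingers: [1,1,1,1]
  travel:
    - [0.003,-0.001,0]
    - [0.006,-0.002,0]
    - [0.008,-0.002,0]
    - [0.008,-0.002,0]
  dr:
    - [0,0,0]
    - [0,0,0]
    - [0,0,0]
    - [0,0,0]

```text
time: 18.42
tool_pos: [0.4751, -0.2335, 0.1761]
tool_rot: [3.135, 0.004, 1.285]
contact_force: [0.4, -2.3, 6.9]
opening: 0.0238
grip_force: 50.0
```

>>> arm_command:
  fingers: [1,1,1,1]
  travel:
    - [0.003,0,0]
    - [0.006,0,0]
    - [0.008,0,0]
    - [0.008,0,0]
  dr:
    - [0,0,0]
    - [0,0,0]
    - [0,0,0]
    - [0,0,0]

```text
time: 18.75
tool_pos: [0.4773, -0.2258, 0.176]
tool_rot: [3.136, 0.004, 1.285]
contact_force: [-0.9, -1.6, 7.1]
opening: 0.0239
grip_force: 50.0
```

```bash
python3 - <<'E'
from h import *
st(); tip()
E
```

```text
t 18.75 q [-0.586  0.39   1.599 -0.002  1.145 -0.299] P [ 0.4773 -0.2258  0.176 ] x [ 0.282  0.959 -0.004] y [ 0.959 -0.282  0.006] z [ 0.005 -0.005 -1.   ] F [-0.87 -1.6   7.1 ] M [-0.831  0.141  0.054] op 0.0239 g 50.0
tip [ 0.4779 -0.2265  0.0438] sx,sy 0.0003 -0.0155
```

>>> arm_command:
  fingers: [1,1,1,1]
  travel:
    - [0.003,-0.001,0]
    - [0.006,-0.001,0]
    - [0.008,-0.001,0]
    - [0.008,-0.001,0]
  dr:
    - [0,0,0]
    - [0,0,0]
    - [0,0,0]
    - [0,0,0]

```text
time: 19.08
tool_pos: [0.4786, -0.2179, 0.176]
tool_rot: [3.136, 0.004, 1.285]
contact_force: [-0.4, -2.5, 7.9]
opening: 0.0234
grip_force: 50.0
```

>>> arm_command:
  fingers: [1,1,1,1]
  travel:
    - [0.003,0,0]
    - [0.006,0,0]
    - [0.008,0,0]
    - [0.008,0,0]
  dr:
    - [0,0,0]
    - [0,0,0]
    - [0,0,0]
    - [0,0,0]

```text
time: 19.42
tool_pos: [0.4808, -0.2101, 0.1759]
tool_rot: [3.136, 0.004, 1.285]
contact_force: [-0.6, -2.3, 7.3]
opening: 0.0241
grip_force: 50.0
```

```bash
python3 - <<'E'
from h import *
st(); tip()
E
```

```text
t 19.42 q [-0.557  0.385  1.608 -0.002  1.142 -0.27 ] P [ 0.4808 -0.2101  0.1759] x [ 0.282  0.959 -0.004] y [ 0.959 -0.282  0.006] z [ 0.004 -0.005 -1.   ] F [-0.58 -2.33  7.31] M [-0.915  0.201 -0.003] op 0.0241 g 50.0
tip [ 0.4814 -0.2108  0.0437] sx,sy -0.0008 0.0005
```

>>> arm_command:
  fingers: [1,1,1,1]
  travel:
    - [0.003,0,0]
    - [0.006,0,0]
    - [0.008,0,0]
    - [0.008,0,0]
  dr:
    - [0,0,0]
    - [0,0,0]
    - [0,0,0]
    - [0,0,0]

```text
time: 19.75
tool_pos: [0.4831, -0.2024, 0.1759]
tool_rot: [3.136, 0.003, 1.285]
contact_force: [-0.6, -1.6, 7.1]
opening: 0.0237
grip_force: 50.0
```

>>> arm_command:
  fingers: [1,1,1,1]
  travel:
    - [0.003,0,0]
    - [0.006,0,0]
    - [0.008,0,0]
    - [0.008,0,0]
  dr:
    - [0,0,0]
    - [0,0,0]
    - [0,0,0]
    - [0,0,0]

```text
time: 20.08
tool_pos: [0.4852, -0.1943, 0.1757]
tool_rot: [3.137, 0.002, 1.285]
contact_force: [-1.1, -2.5, 7.4]
opening: 0.0235
grip_force: 50.0
```

```bash
python3 - <<'E'
from h import *
st(); tip()
E
```

```text
t 20.08 q [-5.270e-01  3.820e-01  1.614e+00 -1.000e-03  1.141e+00 -2.400e-01] P [ 0.4852 -0.1943  0.1757] x [ 0.282  0.959 -0.002] y [ 0.959 -0.282  0.005] z [ 0.004 -0.004 -1.   ] F [-1.07 -2.48  7.39] M [-0.606  0.317  0.02 ] op 0.0235 g 50.0
tip [ 0.4858 -0.1948  0.0435] sx,sy -0.0011 0.0171
```

>>> arm_command:
  fingers: [1,1,1,1]
  travel:
    - [0.003,0,0]
    - [0.006,0,0]
    - [0.008,0,0]
    - [0.008,0,0]
  dr:
    - [0,0,0]
    - [0,0,0]
    - [0,0,0]
    - [0,0,0]

```text
time: 20.42
tool_pos: [0.4862, -0.1852, 0.1736]
tool_rot: [-3.141, 0.0, 1.285]
contact_force: [-0.3, 0.4, -3.3]
opening: 0.0236
grip_force: 50.0
```

>>> arm_command:
  fingers: [1,1,1,1]
  travel:
    - [0.003,0,0]
    - [0.006,0,0]
    - [0.008,0,0]
    - [0.008,0,0]
  dr:
    - [0,0,0]
    - [0,0,0]
    - [0,0,0]
    - [0,0,0]

```text
time: 20.75
tool_pos: [0.4887, -0.1786, 0.1743]
tool_rot: [3.14, 0.002, 1.285]
contact_force: [-1.0, -1.3, -1.3]
opening: 0.0236
grip_force: 50.0
```

```bash
python3 - <<'E'
from h import *
st(); tip()
E
```

```text
t 20.75 q [-0.496  0.381  1.619 -0.002  1.139 -0.21 ] P [ 0.4887 -0.1786  0.1743] x [ 0.282  0.959 -0.002] y [ 0.959 -0.282  0.001] z [ 0.001 -0.003 -1.   ] F [-1.03 -1.27 -1.27] M [-0.543  0.333  0.009] op 0.0236 g 50.0
tip [ 0.4888 -0.179   0.0421] sx,sy -0.0026 0.0331
```

The tip dropped in and is now riding the hole's far edge, which puts the hole centre at about sy = 0.0275. I'll back up 5.5 mm and go down.

>>> arm_command:
  fingers: [1,1,1,1,1,1,1]
  travel:
    - [-0.003,0.001,0]
    - [-0.0055,0.0015,0]
    - [-0.0055,0.0015,0]
    - [-0.0055,0.0015,0.003]
    - [-0.0055,0.0015,0.006]
    - [-0.0055,0.0015,0.008]
    - [-0.0055,0.0015,0.008]
  dr:
    - [0,0,0]
    - [0,0,0]
    - [0,0,0]
    - [0,0,0]
    - [0,0,0]
    - [0,0,0]
    - [0,0,0]

```text
time: 21.33
tool_pos: [0.4883, -0.184, 0.1655]
tool_rot: [3.142, 0.001, 1.285]
contact_force: [0.6, 0.5, -3.4]
opening: 0.0236
grip_force: 50.0
```

```bash
python3 - <<'E'
from h import *
st(); tip()
E
```

```text
t 21.33 q [-5.070e-01  3.940e-01  1.626e+00 -1.000e-03  1.121e+00 -2.200e-01] P [ 0.4883 -0.184   0.1655] x [ 0.282  0.959 -0.001] y [ 0.959 -0.282  0.   ] z [-0.    -0.001 -1.   ] F [ 0.61  0.45 -3.42] M [-0.093  0.056 -0.009] op 0.0236 g 50.0
tip [ 0.4883 -0.1841  0.0333] sx,sy -0.0017 0.028
```

Free inside the hole, with the tip 10.7 mm below the floor and no force. Next I push the pin down.

>>> arm_command:
  fingers: [1,1,1,1,1,1,1,1]
  travel:
    - [0,0,0.003]
    - [0,0,0.006]
    - [0,0,0.009]
    - [0,0,0.012]
    - [0,0,0.014]
    - [0,0,0.016]
    - [0,0,0.017]
    - [0,0,0.017]
  dr:
    - [0,0,0]
    - [0,0,0]
    - [0,0,0]
    - [0,0,0]
    - [0,0,0]
    - [0,0,0]
    - [0,0,0]
    - [0,0,0]

```text
time: 22.0
tool_pos: [0.4891, -0.1844, 0.1531]
tool_rot: [3.137, 0.002, 1.285]
contact_force: [-7.6, 3.4, 32.0]
opening: 0.0237
grip_force: 50.1
```

```bash
python3 - <<'E'
from h import *
st(); tip()
E
```

```text
t 22.0 q [-5.060e-01  4.070e-01  1.644e+00 -1.000e-03  1.086e+00 -2.200e-01] P [ 0.4891 -0.1844  0.1531] x [ 0.282  0.959 -0.002] y [ 0.959 -0.282  0.005] z [ 0.004 -0.003 -1.   ] F [-7.59  3.41 32.05] M [ 1.031  2.361 -0.063] op 0.0237 g 50.1
tip [ 0.4896 -0.1848  0.0209] sx,sy -0.0002 0.0277
```

The pin is against its stop: 35 N, with the tip 22.8 mm below the slot floor. I'll retract and go back to the cup along the pick-up pose.

>>> arm_command:
  fingers: [1,1,1,1,1,1,1,1]
  travel:
    - [0,0,-0.01]
    - [0,0,-0.025]
    - [0,0,-0.04]
    - [0,0,-0.055]
    - [0,0,-0.07]
    - [0,0,-0.09]
    - [0,0,-0.108]
    - [0,0,-0.108]
  dr:
    - [0,0,0]
    - [0,0,0]
    - [0,0,0]
    - [0,0,0]
    - [0,0,0]
    - [0,0,0]
    - [0,0,0]
    - [0,0,0]

```text
time: 22.67
tool_pos: [0.49, -0.1848, 0.2602]
tool_rot: [3.134, 0.003, 1.285]
contact_force: [1.0, -0.9, -1.7]
opening: 0.024
grip_force: 50.0
```

```bash
python3 - <<'E'
from h import *
st(); tip()
go([.5219,.0028,.2524],[.142,.341,-.929],[.975,-.211,.072])
E
```

```text
t 22.67 q [-5.070e-01  3.110e-01  1.476e+00 -1.000e-03  1.347e+00 -2.200e-01] P [ 0.49   -0.1848  0.2602] x [ 0.282  0.959 -0.003] y [ 0.959 -0.282  0.007] z [ 0.006 -0.005 -1.   ] F [ 0.98 -0.93 -1.72] M [-0.098 -0.03   0.006] op 0.024 g 50.0
tip [ 0.4909 -0.1855  0.128 ] sx,sy 0.0011 0.0275
travel [ 0.189  -0.0224  0.0071] dr [-2.87 21.61 -4.82]
```

>>> arm_command:
  fingers: [1,1,1,1,1,1,1,1]
  travel:
    - [0.03,-0.004,0]
    - [0.06,-0.008,0]
    - [0.09,-0.012,0]
    - [0.12,-0.016,0]
    - [0.15,-0.02,0.003]
    - [0.175,-0.022,0.007]
    - [0.189,-0.0224,0.007]
    - [0.189,-0.0224,0.007]
  dr:
    - [0,0,0]
    - [0,5,-1]
    - [-1,11,-2]
    - [-2,16,-3.5]
    - [-2.9,21.6,-4.8]
    - [-2.9,21.6,-4.8]
    - [-2.9,21.6,-4.8]
    - [-2.9,21.6,-4.8]

```text
time: 23.33
tool_pos: [0.5198, 0.0057, 0.2482]
tool_rot: [3.074, -0.373, 1.383]
contact_force: [-0.4, 0.8, -3.5]
opening: 0.0237
grip_force: 50.0
```

```bash
python3 - <<'E'
from h import *
st(); P,R,s=cur(); print("tip",P+R@TL)
go([.5389,.0468,.1342],[.142,.341,-.929],[.975,-.211,.072])
E
```

```text
t 23.33 q [-0.372  0.276  1.623  0.398  1.267 -0.297] P [0.5198 0.0057 0.2482] x [0.173 0.915 0.365] y [ 0.976 -0.21   0.063] z [ 0.135  0.345 -0.929] F [-0.39  0.82 -3.45] M [-0.511  0.305  0.025] op 0.0237 g 50.0
tip [0.53755096 0.05124996 0.12539177]
travel [-0.0006  0.0028  0.1227] dr [-0.46 -0.13 -0.13]
```

>>> arm_command:
  fingers: [1,1,1,1,1,1,1,1]
  travel:
    - [0,0.003,0.015]
    - [0,0.003,0.035]
    - [0,0.003,0.055]
    - [0,0.003,0.075]
    - [0,0.003,0.095]
    - [0,0.003,0.11]
    - [-0.001,0.003,0.121]
    - [-0.001,0.003,0.121]
  dr:
    - [-0.5,0,0]
    - [-0.5,0,0]
    - [-0.5,0,0]
    - [-0.5,0,0]
    - [-0.5,0,0]
    - [-0.5,0,0]
    - [-0.5,0,0]
    - [-0.5,0,0]

```text
time: 24.0
tool_pos: [0.5393, 0.044, 0.1388]
tool_rot: [3.062, -0.375, 1.384]
contact_force: [-9.4, 1.0, 21.5]
opening: 0.0239
grip_force: 49.9
```

```bash
python3 - <<'E'
from h import *
st(); P,R,s=cur(); print("tip",P+R@TL)
E
```

```text
t 24.0 q [-0.286  0.415  1.755  0.463  0.979 -0.347] P [0.5393 0.044  0.1388] x [0.173 0.914 0.366] y [ 0.974 -0.214  0.074] z [ 0.146  0.344 -0.928] F [-9.35  1.04 21.54] M [1.256 1.593 0.578] op 0.0239 g 49.9
tip [0.55850522 0.08945722 0.01619156]
```

Contact at 25 N: the handle's shoulder has caught on the rim, at a height of about 95 mm. I'll back off, make it 6° more upright and go down again.

>>> arm_command:
  fingers: [1,1,1,1,1,1,1,1]
  travel:
    - [0,0,-0.012]
    - [0.007,0,-0.012]
    - [0.014,0,-0.012]
    - [0.014,0,-0.012]
    - [0.0135,0,-0.008]
    - [0.013,0,-0.004]
    - [0.013,0,-0.002]
    - [0.013,0,-0.002]
  dr:
    - [0,0,0]
    - [0,-3,0]
    - [0,-6,0]
    - [0,-6,0]
    - [0,-6,0]
    - [0,-6,0]
    - [0,-6,0]
    - [0,-6,0]

```text
time: 24.67
tool_pos: [0.5411, 0.0543, 0.1425]
tool_rot: [3.067, -0.269, 1.373]
contact_force: [-1.5, -0.3, -2.9]
opening: 0.0238
grip_force: 49.9
```

```bash
python3 - <<'E'
from h import *
st(); P,R,s=cur(); print("tip",P+R@TL)
E
```

```text
t 24.67 q [-0.2    0.403  1.725  0.328  0.963 -0.174] P [0.5411 0.0543 0.1425] x [0.19  0.945 0.265] y [ 0.974 -0.215  0.072] z [ 0.125  0.245 -0.961] F [-1.49 -0.26 -2.87] M [-0.333  0.231 -0.022] op 0.0238 g 49.9
tip [0.55765192 0.08667747 0.01540963]
```

Free now, with the tip at z = 15 mm. I'll go 6 mm deeper and release.

>>> arm_command:
  fingers: [1,1,1,-0.4,-0.4,-0.4,-0.4,-0.4]
  travel:
    - [0,0,0.003]
    - [0,0,0.006]
    - [0,0,0.006]
    - [0,0,0.006]
    - [0,0,0.006]
    - [0,0,0.006]
    - [0,0,0.006]
    - [0,0,0.006]
  dr:
    - [0,0,0]
    - [0,0,0]
    - [0,0,0]
    - [0,0,0]
    - [0,0,0]
    - [0,0,0]
    - [0,0,0]
    - [0,0,0]

```text
time: 25.33
tool_pos: [0.5428, 0.0562, 0.1385]
tool_rot: [3.064, -0.268, 1.375]
contact_force: [-0.2, -0.0, -0.8]
opening: 0.0524
grip_force: 0.0
```

>>> arm_command:
  fingers: [-0.5,-0.5,-0.5,-0.5,-0.5,-0.5,-0.5,-0.5]
  travel:
    - [0,0,0]
    - [0,0,0]
    - [0,0,0]
    - [0,0,-0.02]
    - [0,0,-0.05]
    - [0,0,-0.08]
    - [0,0,-0.11]
    - [0,0,-0.13]
  dr:
    - [0,0,0]
    - [0,0,0]
    - [0,0,0]
    - [0,0,0]
    - [0,0,0]
    - [0,0,0]
    - [0,0,0]
    - [0,0,0]

```text
time: 26.0
tool_pos: [0.5264, 0.0239, 0.266]
tool_rot: [3.061, -0.268, 1.375]
contact_force: [0.9, -0.1, -0.9]
opening: 0.0688
grip_force: 0.0
```

```bash
python3 - <<'E'
from h import *
st()
c=read_camera("wrist"); cv2.imwrite("pics/w6.png",c["color"])
for p in probe():
    if len(p)>5: print(p.mean(0).round(3),p.max(0).round(3))
E
```

```text
t 26.0 q [-0.267  0.253  1.575  0.286  1.263 -0.141] P [0.5264 0.0239 0.266 ] x [0.188 0.946 0.265] y [ 0.974 -0.215  0.078] z [ 0.13   0.243 -0.961] F [ 0.91 -0.15 -0.94] M [-0.237  0.115  0.062] op 0.0688 g 0.0
top 246 [np.float64(216.0), np.float64(285.0)]
side 315 [np.float64(196.0), np.float64(273.0)]
[0.534 0.1   0.154] [0.556 0.125 0.179]
[0.53  0.09  0.135] [0.554 0.115 0.178]
```

View pics/w6.png

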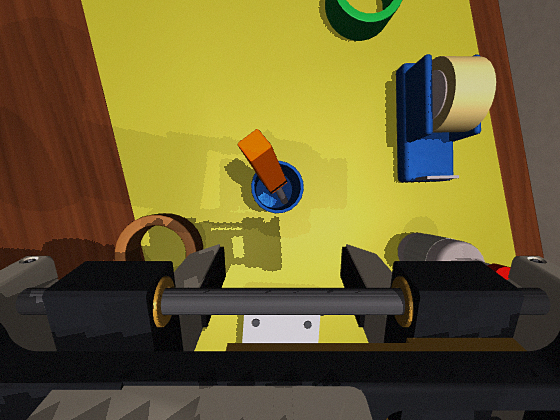

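The probe stands in the cup at (275,187), leaning to the other side, and the gripper is clear of it. I'll let it settle, then hand in.

>>> arm_command:
  fingers: [-0.5,-0.5,-0.5,-0.5,-0.5,-0.5]
  travel:
    - [0,0,-0.02]
    - [0,0,-0.04]
    - [0,0,-0.04]
    - [0,0,-0.04]
    - [0,0,-0.04]
    - [0,0,-0.04]
  dr:
    - [0,0,0]
    - [0,0,0]
    - [0,0,0]
    - [0,0,0]
    - [0,0,0]
    - [0,0,0]

```text
time: 26.65
tool_pos: [0.5204, 0.0152, 0.2999]
tool_rot: [3.068, -0.268, 1.374]
contact_force: [-0.4, 0.2, 0.5]
opening: 0.0685
grip_force: 0.0
```

```bash
python3 - <<'E'
from h import *
for p in probe(): print(p.mean(0).round(3),p.max(0).round(3))
print(hand_in())
E
```

```text
top 246 [np.float64(216.0), np.float64(285.0)]
side 316 [np.float64(196.0), np.float64(273.0)]
[0.534 0.1   0.155] [0.556 0.125 0.179]
[0.53  0.09  0.135] [0.556 0.114 0.178]
the job is handed in; nothing more can be done
None
```

The job is handed in, with no verdict returned: the latch pin was pushed to its stop (about 35 N, tip 22.8 mm below the slot floor), and the probe stands at rest, tip down, in the blue cup with the gripper clear at about 27 s of the 72 s limit.

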